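Tare the bench scale and add the boxed part to the crowded kit tray

TASK

The service kit on the bench scale is being check-weighed part by part, and the boxed part, the carton standing on the open counter left of the scale, comes next. While it is still off the scale, press the big tare key on the scale's sloping panel, firmly but without leaning on it; then set the box down, upright as it stands now, flat in the free space of the kit tray without touching or moving the parts already there. Do not drop it or press it down hard: the scale is easily overloaded.

Things in the scene. Friction and masses are not known exactly. Their poses are not given: they have to be found in the camera images.
- scale: Grey bench scale, fixed, 275 deep (x) x 230 wide (y), kit tray on top. Origin on the counter (z = 0) under the tray's middle; -x is the front, with a key panel rising toward +x at 32 degrees from level, from 28 to 66 mm high; tare key left, display right. The tray's front edge stands over the key (15 mm behind its middle, 51 mm higher): reach in from the front, tool tilted square to the panel.
- tare_key: Tare key, the largest on the panel: raised, oblong, 32 mm (x, up the slope) x 52 mm (y), white centre. Origin on the panel's surface at the key's middle; z points out of the panel, 32 degrees from vertical toward the front. Its face is at z = +2.5 mm; it gives 1.5 mm along -z on a spring, 2.5 N at first, 6.3 N at its stop. A press counts once 4 N is held for 0.1 s; over 30 N harms it.
- kit_tray: Grey metal tray, 240 (x) x 300 (y) x 27 mm high, fixed on the scale, same axes. Origin at the middle of its underside, 98 mm above the counter; floor at z = +4 mm, 232 x 292 mm inside. Three of its quarters (middles 58 mm in x, 73 mm in y from its own) hold parts; one is free. A cabinet 240 mm high stands at its back left (world x over 0.57, y over -0.18): mind the gripper's body.
- part_box: The part to add: upright printed carton, 92 (x) x 61 (y) x 65 mm high, about 0.18 kg. It starts on the open counter left of the scale. Origin at the centre of its underside, z up. Grasp it across its 61 mm width (along its own y).
- carburettor: Small metal carburettor standing in the tray, 69 (x) x 78 (y) x 74 mm high, loose. Origin at the centre of its underside, z up.
- oil_filter: Spin-on oil filter standing in the tray, a can 75 mm across and 87 mm high, loose. Origin at the centre of its underside, z up.
- pulley: Black V pulley lying in the tray, 86 mm across and 32 mm high, loose. Origin at the centre of its underside, z up.
- spark_plug: Spark plug lying near the middle of the tray, 80 (x) x 24 (y) x 21 mm high, loose. Origin at the centre of its underside, z up.
There are look-alikes about, which are no part of the job. What is shaped like the pulley but orange is not meant.

How it is judged:
By the outcome, as a careful person would: the job done as asked, in the order asked, and still so for the second after the job is handed in, with the robot touching nothing.
It also fails if it takes over 64 s, if anything falls off the work surface, if the arm or the gripper's body presses on something with over 40 N, if the wrist force passes 120 N, or if a joint passes its speed limit or range.

ROBOT

A 7-joint arm with a two-finger parallel gripper is mounted at the origin on a cart in front of the work surface, level with it; the furniture and walls round the work are solid. World frame = base frame: x ahead of the robot, y to its left, z up, the work surface at z = 0. Lengths are in m, angles in rad, forces in N, time in s.
With the tool pointing down it reaches from about 0.425 to 0.875 m from the base axis. Payload 4.7 kg.
Tool frame: the origin (TCP) lies between the finger pads; the fingertips stand 22 mm ahead of it and the grasp point (between the pads) lies 3 mm ahead of it; z points along the fingers, y is the line along which they close (so a half turn about z gives the same grasp; the last joint's range is limited). The gripper opens to 87 mm and grips with 3 to 60 N. Pads are 19 mm wide; open, the fingers measure 117 mm over their backs; the gripper's body (75 mm by 190 mm) begins 51 mm behind the grasp point.
Start: joints at [-1.303, 0.321, -0.07, 1.45, 0.023, 1.371, -0.057], TCP at [0.163, 0.629, 0.245] pointing down, gripper open.
Joint ranges: [-2.86, 2.86], [-0.3, 2.09], [-1.38, 1.24], [0.06, 2.45], [-1.56, 4.7], [0.09, 2.05], [-2.69, 2.69]. Speed limits (rad/s): [2.57, 2.57, 3.14, 3.14, 3.14, 3.14, 3.14].

INTERFACE

Orientations are given as a rotation vector (axis times angle).
In Python, from bench import ctrl gives the robot as it stands. The module is installed in compiled form; this text tells all that it offers.
- The arm moves only by the tool send_rows, never from a script. Its argument "motion" is a list of rows, each an object with "claw": the opening, from -1 (shut) to 1 (fully open); "slide": the shift along the tool's x, y, z in mm, a list of three; "delta_rot": the turn, a rotation vector about the tool's x, y, z in rad, a list of three. In form: [{"claw": claw, "slide": [x, y, z], "delta_rot": [ax, ay, az]}, ...]. A call has 1 to 5 rows; each row is the pose to reach, as a shift and turn from the pose commanded when the call began, along the tool's axes at that moment; what a row does not reach only later rows make up. A row lasts 1/10 s, in which the tool goes at most 50 mm and 8.59 degrees, less where a joint would pass 70% of its speed; a pose out of reach is approached as far as the arm can. A call with a gripper value outside its range is refused whole. The fingers move at their own pace and stop on an object; "grip_force" is the grip in N (left out, the last holds). Time passes only in rows, so rows that repeat a pose let the fingers close. It gives the time, the measured TCP pose, the force, the opening and the grip force at its end, in the units of the state.
- ctrl.get_state(): the state, without advancing time (a new reading comes with each control period).
- ctrl.get_image(name): name is "scene" or "top" or "wrist"; returns a dict with "color" (480x640x3 uint8, blue, green, red), "fx", "fy", "cx", "cy" (pixels), "pose" (4x4, takes a point from camera to world coordinates). Camera axes: x right, y down, z forward; pixel columns grow to the right and rows downward; lengths in m; the calibration is good to about 2 mm. A picture is of the moment at which its call begins. There is no depth.
- ctrl.close_job(): hands the job in; it is judged then, once.
The state is a dict: "time": time; "joint_positions": joint angles; "qd": joint speeds; "joint_torque": joint torques, N m; "position": TCP position; "tool_rot": TCP orientation; "ft_force": force on the tool from outside, world axes, zero at the start; "torque": the same for the moment, N m; "grip_width": opening from 0.0 (shut) to 1.0 (fully open); "grip_force": force on a finger pad.
Only numpy, scipy, OpenCV 4.12 (cv2) and the standard library are available. Lean on these libraries where they do the work, as an engineer would, in place of code of your own. Each camera call takes 0.05 s, during which the arm holds its last target. There are 200 camera calls.

## Working session

There is one attempt and no reset: what is moved stays moved. The work goes in short steps, Python scripts to look and compute and a tool call to move; the robot and the scene stay as the last step left them, time stands still between calls to the robot, and variables do not carry over. Pictures are saved under pics/ and viewed, at most 10 in all, crops included, and the job is handed in when it is done.

Besides the shell and the picture viewer there is one more tool, called after "Request:" by a JSON object that holds its "api" and its "payload", one argument or row to a line. send_rows: Moves the arm, as the interface text tells. Its arguments: {"type":"object","properties":{"motion":{"type":"array","items":{"type":"object","properties":{"claw":{"type":"number"},"slide":{"type":"array","items":{"type":"number"}},"delta_rot":{"type":"array","items":{"type":"number"}}}}},"grip_force":{"type":"number"}},"required":["motion"]}

```bash
mkdir -p pics; cat > h.py <<'E'
import numpy as np, cv2
from scipy.spatial.transform import Rotation as R
from bench import ctrl
def snap(n,f):
    d=ctrl.get_image(n); cv2.imwrite(f,d['color']); 
    np.savez(f[:-4]+'.npz',**d); return d
def ray(d,u,v):
    P=np.array(d['pose']); r=P[:3,:3]@np.array([(u-d['cx'])/d['fx'],(v-d['cy'])/d['fy'],1]); return P[:3,3],r
def onz(d,u,v,z):
    o,r=ray(d,u,v); return o+r*(z-o[2])/r[2]
def proj(d,p):
    P=np.array(d['pose']); c=P[:3,:3].T@(np.array(p)-P[:3,3]); return d['fx']*c[0]/c[2]+d['cx'],d['fy']*c[1]/c[2]+d['cy']
def goal(p,Rm):
    "shift and turn in the tool frame from the current measured pose"
    s=ctrl.get_state(); R0=R.from_rotvec(s['tool_rot'])
    return R0.inv().apply(np.array(p)-s['position'])*1000,(R0.inv()*R.from_matrix(Rm)).as_rotvec()
E
python3 - <<'E'
from h import *
for n in ('scene','top'):
    d=snap(n,f'pics/{n}0.png'); print(n,np.round(d['pose'],3).tolist(),d['fx'])
s=ctrl.get_state(); print(s['time'],s['position'],R.from_rotvec(s['tool_rot']).as_matrix().round(3).tolist(),s['grip_width'])
E
```

```text
scene [[0.724, -0.404, 0.559, -0.065], [-0.69, -0.439, 0.575, -0.777], [0.013, -0.802, -0.597, 0.732], [0.0, 0.0, 0.0, 1.0]] 506.9026966758991
top [[0.001, -0.998, 0.065, 0.472], [-1.0, -0.003, -0.022, -0.185], [0.022, -0.065, -0.998, 1.066], [0.0, 0.0, 0.0, 1.0]] 451.1905266823237
0.1 [0.16310301 0.62872897 0.24358304] [[-0.968, 0.251, -0.0], [0.251, 0.968, -0.002], [-0.0, -0.002, -1.0]] 0.9982685262160926
```

View pics/top0.png

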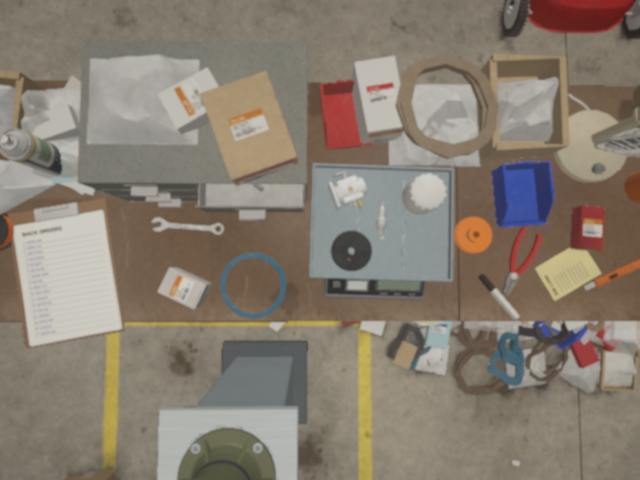

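View pics/scene0.png

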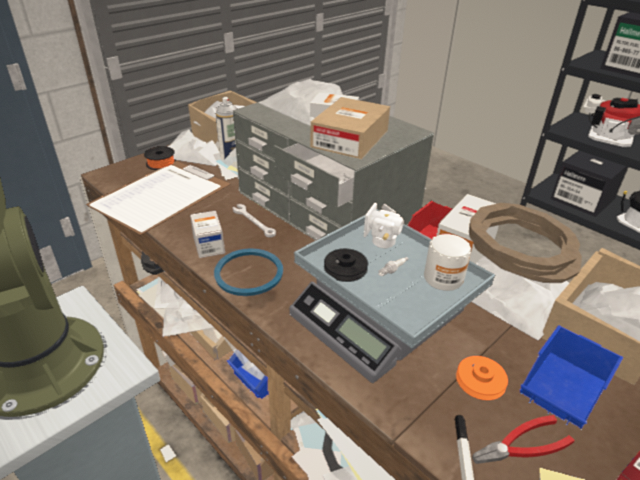

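The top view shows the carton at about (184,287), the tray at u 311–455 and v 163–281, and the free quarter at front right, about (418,250). The tare key is the white one at about (357,287). The scene view shows the carton at (207,232) and the key at (323,311). I'll enlarge both regions next.

```bash
python3 - <<'E'
import cv2,numpy as np
t=cv2.imread('pics/top0.png'); s=cv2.imread('pics/scene0.png')
def c(i,x,y,w,h,k): return cv2.resize(i[y:y+h,x:x+w],(w*k,h*k),interpolation=cv2.INTER_CUBIC)
a=c(t,300,155,160,150,4); b=c(t,150,260,64,50,4-1) 
out=np.zeros((600,800,3),np.uint8)
out[:300,:400]=cv2.resize(c(t,150,255,80,60,5),(400,300)); out[:300,400:]=c(s,180,200,80,60,5)
out[300:,:400]=c(t,305,260,100,75,4)[:300]; out[300:,400:]=c(s,285,275,100,75,4)
cv2.imwrite('pics/crop1.png',out); cv2.imwrite('pics/tray1.png',a)
E
```

```text
(no output)
```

View pics/crop1.png

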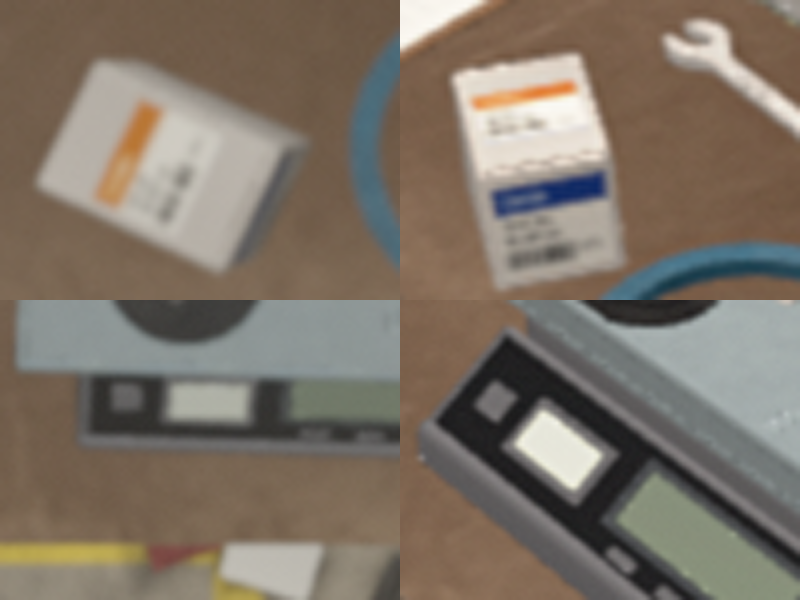

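View pics/tray1.png

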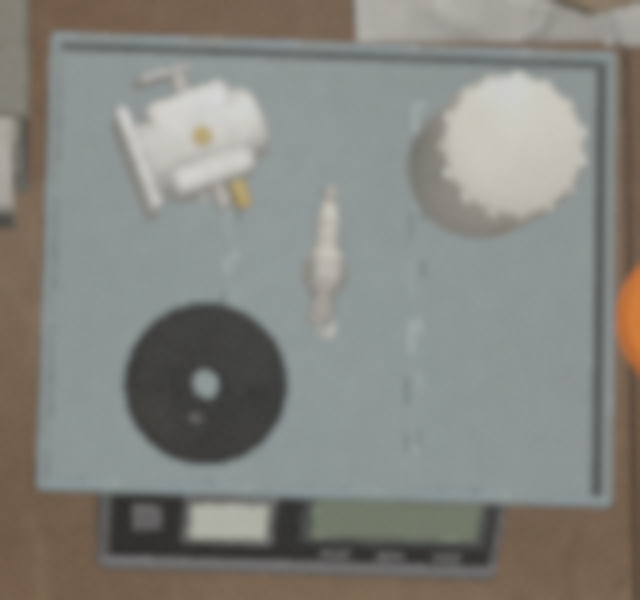

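The crops show the box top corners, the tray rim and the white key centre clearly. I'll convert them to positions.

```bash
cat > m.py <<'E'
from h import *
T=np.load('pics/top0.npz'); S=np.load('pics/scene0.npz')
bt=[onz(T,150+u/5,255+v/5,.065) for u,v in [(97,66),(38,183),(222,272),(274,150)]]
bs=[onz(S,180+(u-400)/5,200+v/5,.065) for u,v in [(453,73),(580,55),(607,150),(478,178)]]
for n,b in(('top',bt),('sc',bs)):
    b=np.array(b); print(n,b[:,:2].round(4).tolist(),b.mean(0).round(4)); 
    e=np.roll(b,-1,0)-b; print(np.linalg.norm(e,axis=1).round(4),np.degrees(np.arctan2(e[:,1],e[:,0])).round(1))
r=np.array([onz(T,300+u/4,155+v/4,.125) for u,v in [(50,33),(618,52),(610,507),(38,490)]])
e=np.roll(r,-1,0)-r; print('tray',r.round(4)[:,:2].tolist(),r.mean(0),np.linalg.norm(e,axis=1).round(4),np.degrees(np.arctan2(e[:,1],e[:,0])).round(2))
for n,u,v,z in [('plug a',300+328/4,155+185/4,.115),('plug b',300+325/4,155+338/4,.112),('plug right',300+345/4,155+262/4,.115),('filter c',300+514/4,155+145/4,.189),('pul',300+206/4,155+383/4,.134),('pul r',300+287/4,155+383/4,.134)]: print(n,onz(T,u,v,z).round(4))
# key by two views
ks=[285+(np.mean([545,615,573,508])-400)/4,275+(np.mean([403,455,502,447])-300)/4]
kt=[305+209/4,260+(402-300)/4]
print(onz(S,*ks,.05),onz(T,*kt,.05))
E
python3 m.py
```

```text
top [[0.4722, 0.1209], [0.421, 0.1454], [0.3823, 0.0646], [0.4355, 0.0429]] [0.4278 0.0935 0.065 ]
[0.0567 0.0896 0.0574 0.0862] [ 154.4 -115.6  -22.2   64.8]
sc [[0.4223, 0.1423], [0.4755, 0.1148], [0.439, 0.0413], [0.384, 0.0623]] [0.4302 0.0902 0.065 ]
[0.0598 0.0821 0.0588 0.0887] [ -27.4 -116.4  159.1   64.4]
tray [[0.6938, -0.1925], [0.6856, -0.4945], [0.4447, -0.4858], [0.4533, -0.1868]] [ 0.56935317 -0.33992601  0.125     ] [0.3021 0.2411 0.2991 0.2406] [-91.56 177.94  88.35  -1.36]
plug a [ 0.6151 -0.3409  0.115 ]
plug b [ 0.5337 -0.3391  0.112 ]
plug right [ 0.5739 -0.3496  0.115 ]
filter c [ 0.6243 -0.4209  0.189 ]
pul [ 0.5087 -0.2736  0.134 ]
pul r [ 0.5088 -0.3156  0.134 ]
[ 0.43562581 -0.2973138   0.05      ] [ 0.43397062 -0.29425174  0.05      ]
```

```bash
cat >> h.py <<'E'
YAW=np.radians(-1.65)
def down(deg):
    y=np.array([np.cos(np.radians(deg)),np.sin(np.radians(deg)),0]); z=np.array([0,0,-1.]); return np.c_[np.cross(y,z),y,z]
cS=R.from_euler('z',YAW).as_matrix(); a=np.radians(32)
KZ=cS@[np.sin(a),0,-np.cos(a)]; KY=cS@[0,-1,0]; KR=np.c_[np.cross(KY,KZ),KY,KZ]
KEY=np.array([.434,-.296,.047])
def show(p,Rm):
    s,r=goal(p,Rm); st=ctrl.get_state(); print(round(st['time'],2),s.round(1),r.round(3),'q',np.round(st['joint_positions'],2),'F',np.round(st['ft_force'],1))
E
python3 - <<'E'
from h import *
show([.42,.40,.30],down(30)); show([.47,.2,.3],down(0))
E
```

```text
0.1 [-306.1 -157.   -56.1] [-0.002  0.001  0.793] q [-1.3   0.32 -0.07  1.45  0.02  1.37 -0.06] F [-0.2  0.2  0.2]
0.1 [-404.7 -338.1  -55.8] [-1.000e-03  1.000e-03  1.317e+00] q [-1.3   0.32 -0.07  1.45  0.02  1.37 -0.06] F [-0.2  0.2  0.2]
```

Request:
{"api": "send_rows", "payload": {
  "motion": [
    {"claw": -1, "slide": [-45, -20, -15], "delta_rot": [0, 0, 0.13]},
    {"claw": -1, "slide": [-90, -40, -30], "delta_rot": [0, 0, 0.26]},
    {"claw": -1, "slide": [-135, -62, -45], "delta_rot": [0, 0, 0.39]},
    {"claw": -1, "slide": [-180, -85, -55], "delta_rot": [0, 0, 0.52]},
    {"claw": -1, "slide": [-225, -110, -56], "delta_rot": [0, 0, 0.65]}
  ],
  "grip_force": 20
}}

```text
time: 0.6
position: [0.349, 0.4708, 0.3015]
tool_rot: [1.379, 2.823, 0.003]
ft_force: [1.2, 0.5, 0.4]
grip_width: 0.632
grip_force: 0.0
```

```bash
python3 - <<'E'
from h import *
show([.47,.25,.30],down(0)); show([.47,.0,.3],down(-45))
E
```

```text
0.6 [-248.6  -40.3    1.2] [ 0.002 -0.001  0.662] q [-1.09  0.16  0.13  1.54 -0.02  1.44 -0.3 ] F [1.2 0.5 0.4]
0.6 [-445.8 -193.9    0.7] [ 1.000e-03 -2.000e-03  1.447e+00] q [-1.09  0.16  0.13  1.54 -0.02  1.44 -0.3 ] F [1.2 0.5 0.4]
```

Request:
{"api": "send_rows", "payload": {
  "motion": [
    {"claw": -1, "slide": [-45, -7, 0], "delta_rot": [0, 0, 0.14]},
    {"claw": -1, "slide": [-90, -15, 0], "delta_rot": [0, 0, 0.28]},
    {"claw": -1, "slide": [-135, -25, 0], "delta_rot": [0, 0, 0.42]},
    {"claw": -1, "slide": [-180, -36, 0], "delta_rot": [0, 0, 0.56]},
    {"claw": -1, "slide": [-225, -50, 0], "delta_rot": [0, 0, 0.7]}
  ]
}}

```text
time: 1.1
position: [0.4479, 0.2622, 0.2998]
tool_rot: [-2.264, -2.178, 0.0]
ft_force: [0.6, -0.0, 0.5]
grip_width: 0.174
grip_force: 0.0
```

```bash
python3 - <<'E'
from h import *
show([.47,.05,.30],down(-45)); show([.45,-.15,.3],down(-91.65))
E
```

```text
1.1 [-2.112e+02  3.030e+01 -1.000e-01] [-0.     0.     0.747] q [-0.9   0.01  0.33  1.7  -0.    1.43 -0.61] F [ 0.6 -0.   0.5]
1.1 [-4.118e+02  1.810e+01 -1.000e-01] [-0.     0.     1.561] q [-0.9   0.01  0.33  1.7  -0.    1.43 -0.61] F [ 0.6 -0.   0.5]
```

Request:
{"api": "send_rows", "payload": {
  "motion": [
    {"claw": -1, "slide": [-45, 5, 0], "delta_rot": [0, 0, 0.14]},
    {"claw": -1, "slide": [-90, 10, 0], "delta_rot": [0, 0, 0.28]},
    {"claw": -1, "slide": [-135, 15, 0], "delta_rot": [0, 0, 0.42]},
    {"claw": -1, "slide": [-180, 20, 0], "delta_rot": [0, 0, 0.56]},
    {"claw": -1, "slide": [-225, 22, 0], "delta_rot": [0, 0, 0.7]}
  ]
}}

```text
time: 1.6
position: [0.4617, 0.0365, 0.3]
tool_rot: [-2.874, -1.269, -0.0]
ft_force: [0.2, 0.4, 0.3]
grip_width: 0.005
grip_force: 0.0
```

```bash
python3 - <<'E'
from h import *
show([.45,-.18,.3],down(-91.65)); print(KEY-KZ*.13);show(KEY-KZ*.13,KR)
E
```

```text
1.6 [-1.679e+02  1.371e+02 -1.000e-01] [-0.    -0.     0.861] q [-0.7  -0.14  0.51  1.82  0.07  1.44 -0.94] F [0.2 0.4 0.3]
[ 0.36513906 -0.2940164   0.15724625]
1.6 [-309.4  151.2  142.7] [-0.24   0.523  0.838] q [-0.7  -0.14  0.51  1.82  0.07  1.44 -0.94] F [0.2 0.4 0.3]
```

Request:
{"api": "send_rows", "payload": {
  "motion": [
    {"claw": -1, "slide": [-40, 28, 0], "delta_rot": [0, 0, 0.14]},
    {"claw": -1, "slide": [-80, 55, 0], "delta_rot": [0, 0, 0.28]},
    {"claw": -1, "slide": [-115, 85, 0], "delta_rot": [0, 0, 0.42]},
    {"claw": -1, "slide": [-150, 115, 0], "delta_rot": [0, 0, 0.56]},
    {"claw": -1, "slide": [-185, 145, 0], "delta_rot": [0, 0, 0.7]}
  ]
}}

```text
time: 2.1
position: [0.4453, -0.1978, 0.3001]
tool_rot: [-3.134, -0.208, -0.001]
ft_force: [1.9, -0.9, -0.1]
grip_width: 0.004
grip_force: 0.0
```

```bash
python3 - <<'E'
from h import *
show([.40,-.29,.28],KR);show(KEY-KZ*.13,KR)
E
```

```text
2.1 [-57.   85.5  20. ] [-0.046  0.557  0.157] q [-0.45 -0.1   0.77  1.78  0.07  1.44 -1.13] F [ 1.9 -0.9 -0.1]
2.1 [-92.2  84.9 142.8] [-0.046  0.557  0.157] q [-0.45 -0.1   0.77  1.78  0.07  1.44 -1.13] F [ 1.9 -0.9 -0.1]
```

Request:
{"api": "send_rows", "payload": {
  "motion": [
    {"claw": -1, "slide": [-20, 20, 0], "delta_rot": [-0.01, 0.12, 0.03]},
    {"claw": -1, "slide": [-40, 40, 5], "delta_rot": [-0.02, 0.24, 0.06]},
    {"claw": -1, "slide": [-60, 60, 15], "delta_rot": [-0.03, 0.36, 0.1]},
    {"claw": -1, "slide": [-80, 80, 30], "delta_rot": [-0.04, 0.48, 0.13]},
    {"claw": -1, "slide": [-92, 85, 60], "delta_rot": [-0.046, 0.557, 0.157]}
  ]
}}

```text
time: 2.6
position: [0.392, -0.2619, 0.2758]
tool_rot: [-3.071, -0.086, -0.551]
ft_force: [-0.5, 2.3, 1.1]
grip_width: 0.002
grip_force: 0.0
```

```bash
python3 - <<'E'
from h import *
show(KEY-KZ*.13,KR);show(KEY-KZ*.0645,KR)
E
```

```text
2.6 [-68.   31.8 100.9] [-0.048  0.203  0.074] q [ 0.3  -0.3   0.34  2.04 -0.15  1.12 -0.82] F [-0.5  2.3  1.1]
2.6 [-54.9  35.4 165. ] [-0.048  0.203  0.074] q [ 0.3  -0.3   0.34  2.04 -0.15  1.12 -0.82] F [-0.5  2.3  1.1]
```

Request:
{"api": "send_rows", "payload": {
  "motion": [
    {"claw": -1, "slide": [-30, 10, 20], "delta_rot": [-0.01, 0.05, 0.02]},
    {"claw": -1, "slide": [-60, 20, 45], "delta_rot": [-0.02, 0.1, 0.04]},
    {"claw": -1, "slide": [-68, 30, 75], "delta_rot": [-0.03, 0.15, 0.06]},
    {"claw": -1, "slide": [-68, 32, 100], "delta_rot": [-0.048, 0.2, 0.074]},
    {"claw": -1, "slide": [-68, 32, 100], "delta_rot": [-0.048, 0.203, 0.074]}
  ]
}}

```text
time: 3.1
position: [0.3613, -0.291, 0.1525]
tool_rot: [3.023, -0.05, 0.85]
ft_force: [0.0, 0.8, 0.7]
grip_width: 0.003
grip_force: 0.0
```

```bash
python3 - <<'E'
from h import *
show(KEY-KZ*.13,KR);show(KEY-KZ*.0645,KR)
E
```

```text
3.1 [ 5.8  2.8 -2. ] [-0.005  0.01  -0.006] q [ 0.63 -0.25  0.27  2.33 -0.52  0.76 -0.37] F [0.  0.8 0.7]
3.1 [ 6.5  3.2 63.5] [-0.005  0.01  -0.006] q [ 0.63 -0.25  0.27  2.33 -0.52  0.76 -0.37] F [0.  0.8 0.7]
```

Request:
{"api": "send_rows", "payload": {
  "motion": [
    {"claw": -1, "slide": [3, 1, 20], "delta_rot": [0, 0.005, 0]},
    {"claw": -1, "slide": [6, 3, 40], "delta_rot": [-0.005, 0.01, -0.006]},
    {"claw": -1, "slide": [6.5, 3, 62], "delta_rot": [-0.005, 0.01, -0.006]},
    {"claw": -1, "slide": [6.5, 3, 72], "delta_rot": [-0.005, 0.01, -0.006]},
    {"claw": -1, "slide": [6.5, 3, 72], "delta_rot": [-0.005, 0.01, -0.006]}
  ]
}}

```text
time: 3.6
position: [0.4099, -0.2965, 0.1004]
tool_rot: [3.006, -0.03, 0.871]
ft_force: [0.3, 0.2, -0.5]
grip_width: 0.006
grip_force: 0.0
```

```bash
python3 - <<'E'
from h import *
d=snap('scene','pics/s2.png');print(proj(d,KEY))
cv2.imwrite('pics/s2c.png',cv2.resize(d['color'][210:360,230:430],(800,600),interpolation=cv2.INTER_CUBIC))
show(KEY-KZ*.0245,KR)
E
```

```text
(np.float64(323.9268485429048), np.float64(314.124311649506))
3.65 [-8.2 -1.9 34.2] [ 0.003 -0.006  0.009] q [ 0.55 -0.09  0.29  2.33 -0.7   0.6  -0.22] F [ 0.1 -1.2  0.9]
```

View pics/s2c.png

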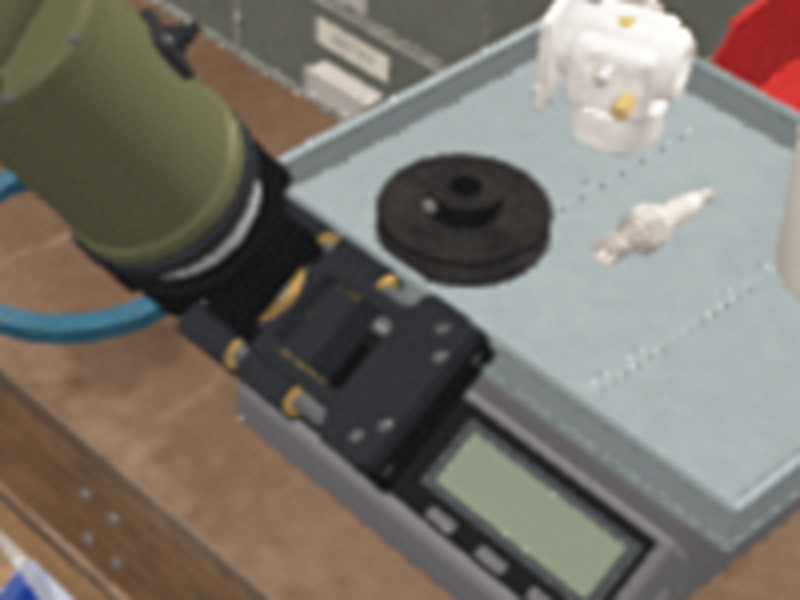

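Request:
{"api": "send_rows", "payload": {
  "motion": [
    {"claw": -1, "slide": [-5, -1, 5], "delta_rot": [0, 0, 0]},
    {"claw": -1, "slide": [-8, -2, 15], "delta_rot": [0.003, -0.006, 0.009]},
    {"claw": -1, "slide": [-8, -2, 24], "delta_rot": [0.003, -0.006, 0.009]},
    {"claw": -1, "slide": [-8, -2, 28], "delta_rot": [0.003, -0.006, 0.009]},
    {"claw": -1, "slide": [-8, -2, 28], "delta_rot": [0.003, -0.006, 0.009]}
  ]
}}

```text
time: 4.15
position: [0.4163, -0.2957, 0.0714]
tool_rot: [3.013, -0.049, 0.863]
ft_force: [-0.0, -0.2, -0.4]
grip_width: 0.006
grip_force: 0.0
```

```bash
python3 - <<'E'
from h import *
show(KEY-KZ*.0245,KR)
E
```

```text
4.15 [ 2.1 -0.2  5.5] [ 0.     0.001 -0.003] q [ 0.53 -0.02  0.29  2.34 -0.8   0.55 -0.14] F [-0.  -0.2 -0.4]
```

Request:
{"api": "send_rows", "payload": {
  "motion": [
    {"claw": -1, "slide": [2, 0, 2], "delta_rot": [0, 0, 0]},
    {"claw": -1, "slide": [2, 0, 4], "delta_rot": [0, 0, 0]},
    {"claw": -1, "slide": [2, 0, 4.5], "delta_rot": [0, 0, 0]},
    {"claw": -1, "slide": [2, 0, 4.5], "delta_rot": [0, 0, 0]}
  ]
}}

```text
time: 4.55
position: [0.4205, -0.2962, 0.0693]
tool_rot: [3.011, -0.048, 0.864]
ft_force: [0.3, 0.1, -0.1]
grip_width: 0.002
grip_force: 0.0
```

Request:
{"api": "send_rows", "payload": {
  "motion": [
    {"claw": -1, "slide": [0, 0, 0.5], "delta_rot": [0, 0, 0]},
    {"claw": -1, "slide": [0, 0, 1], "delta_rot": [0, 0, 0]},
    {"claw": -1, "slide": [0, 0, 1], "delta_rot": [0, 0, 0]}
  ]
}}

```text
time: 4.85
position: [0.421, -0.2961, 0.0684]
tool_rot: [3.012, -0.048, 0.864]
ft_force: [0.7, 0.0, -0.2]
grip_width: 0.001
grip_force: 0.0
```

Request:
{"api": "send_rows", "payload": {
  "motion": [
    {"claw": -1, "slide": [0, 0, 0.5], "delta_rot": [0, 0, 0]},
    {"claw": -1, "slide": [0, 0, 1], "delta_rot": [0, 0, 0]},
    {"claw": -1, "slide": [0, 0, 1], "delta_rot": [0, 0, 0]}
  ]
}}

```text
time: 5.15
position: [0.4216, -0.2961, 0.0675]
tool_rot: [3.012, -0.048, 0.864]
ft_force: [-0.2, -0.4, 0.9]
grip_width: 0.001
grip_force: 0.0
```

Request:
{"api": "send_rows", "payload": {
  "motion": [
    {"claw": -1, "slide": [0, 0, 0.5], "delta_rot": [0, 0, 0]},
    {"claw": -1, "slide": [0, 0, 1], "delta_rot": [0, 0, 0]},
    {"claw": -1, "slide": [0, 0, 1], "delta_rot": [0, 0, 0]}
  ]
}}

```text
time: 5.45
position: [0.4221, -0.2961, 0.0666]
tool_rot: [3.012, -0.048, 0.864]
ft_force: [0.5, -0.4, 0.3]
grip_width: 0.006
grip_force: 0.0
```

Request:
{"api": "send_rows", "payload": {
  "motion": [
    {"claw": -1, "slide": [0, 0, 0.5], "delta_rot": [0, 0, 0]},
    {"claw": -1, "slide": [0, 0, 1], "delta_rot": [0, 0, 0]},
    {"claw": -1, "slide": [0, 0, 1], "delta_rot": [0, 0, 0]}
  ]
}}

```text
time: 5.75
position: [0.4226, -0.2962, 0.0659]
tool_rot: [3.012, -0.048, 0.864]
ft_force: [-3.0, 0.3, 2.5]
grip_width: 0.006
grip_force: 1.9
```

Request:
{"api": "send_rows", "payload": {
  "motion": [
    {"claw": -1, "slide": [0, 0, 0.5], "delta_rot": [0, 0, 0]},
    {"claw": -1, "slide": [0, 0, 1], "delta_rot": [0, 0, 0]},
    {"claw": -1, "slide": [0, 0, 1], "delta_rot": [0, 0, 0]}
  ]
}}

```text
time: 6.05
position: [0.4231, -0.2962, 0.0651]
tool_rot: [3.012, -0.049, 0.864]
ft_force: [-4.2, 1.7, 4.1]
grip_width: 0.007
grip_force: 3.2
```

Request:
{"api": "send_rows", "payload": {
  "motion": [
    {"claw": -1, "slide": [0, 0, 0.5], "delta_rot": [0, 0, 0]},
    {"claw": -1, "slide": [0, 0, 0.8], "delta_rot": [0, 0, 0]},
    {"claw": -1, "slide": [0, 0, 0.8], "delta_rot": [0, 0, 0]},
    {"claw": -1, "slide": [0, 0, 0.8], "delta_rot": [0, 0, 0]}
  ]
}}

```text
time: 6.45
position: [0.4232, -0.2963, 0.065]
tool_rot: [3.012, -0.049, 0.865]
ft_force: [-11.8, 4.1, 14.7]
grip_width: 0.007
grip_force: 9.1
```

The key is at its stop with about 18 N on it, so the press counts. Now I'll retract straight back.

Request:
{"api": "send_rows", "payload": {
  "motion": [
    {"claw": -1, "slide": [0, 0, -5], "delta_rot": [0, 0, 0]},
    {"claw": -1, "slide": [0, 0, -30], "delta_rot": [0, 0, 0]},
    {"claw": -1, "slide": [0, 0, -70], "delta_rot": [0, 0, 0]},
    {"claw": -1, "slide": [0, 0, -110], "delta_rot": [0, 0, 0]},
    {"claw": -1, "slide": [0, 0, -110], "delta_rot": [0, 0, 0]}
  ]
}}

```text
time: 6.95
position: [0.3655, -0.2974, 0.1629]
tool_rot: [3.002, -0.05, 0.873]
ft_force: [0.7, -0.5, 0.6]
grip_width: 0.002
grip_force: 0.0
```

```bash
python3 - <<'E'
from h import *
show([.38,-.27,.26],down(-91.65));show([.44,-.15,.29],down(-70));
E
```

```text
6.95 [ 63.6 -27.3 -74.8] [ 0.007 -0.566 -0.005] q [ 0.61 -0.26  0.3   2.32 -0.51  0.75 -0.38] F [ 0.7 -0.5  0.6]
6.95 [ 127.1 -149.2  -70.8] [ 0.114 -0.558 -0.372] q [ 0.61 -0.26  0.3   2.32 -0.51  0.75 -0.38] F [ 0.7 -0.5  0.6]
```

Request:
{"api": "send_rows", "payload": {
  "motion": [
    {"claw": -1, "slide": [20, -8, -35], "delta_rot": [0, -0.1, 0]},
    {"claw": -1, "slide": [45, -20, -65], "delta_rot": [0.01, -0.22, -0.05]},
    {"claw": -1, "slide": [75, -55, -75], "delta_rot": [0.03, -0.34, -0.12]},
    {"claw": -1, "slide": [100, -95, -75], "delta_rot": [0.06, -0.45, -0.25]},
    {"claw": -1, "slide": [127, -140, -71], "delta_rot": [0.11, -0.55, -0.37]}
  ]
}}

```text
time: 7.45
position: [0.4399, -0.1578, 0.2864]
tool_rot: [3.099, 0.508, 0.038]
ft_force: [-0.0, -0.2, -0.3]
grip_width: 0.003
grip_force: 0.0
```

```bash
python3 - <<'E'
from h import *
show([.44,-.12,.29],down(-70));show([.43,.09,.25],down(-25.5));
E
```

```text
7.45 [ 12.2 -35.8  -3.5] [ 0.005 -0.024 -0.024] q [ 0.51 -0.1  -0.2   1.83 -0.03  1.39 -0.93] F [-0.  -0.2 -0.3]
7.45 [  68.8 -238.2   36.9] [ 0.014 -0.021 -0.801] q [ 0.51 -0.1  -0.2   1.83 -0.03  1.39 -0.93] F [-0.  -0.2 -0.3]
```

Request:
{"api": "send_rows", "payload": {
  "motion": [
    {"claw": -1, "slide": [18, -47, 0], "delta_rot": [0, -0.02, -0.13]},
    {"claw": -1, "slide": [34, -95, 0], "delta_rot": [0, -0.02, -0.27]},
    {"claw": -0.5, "slide": [48, -142, 0], "delta_rot": [0, -0.02, -0.4]},
    {"claw": 0.5, "slide": [60, -190, 0], "delta_rot": [0.01, -0.02, -0.54]},
    {"claw": 1, "slide": [69, -238, 5], "delta_rot": [0.014, -0.021, -0.68]}
  ]
}}

```text
time: 7.95
position: [0.4289, 0.0913, 0.2805]
tool_rot: [-2.748, -1.515, -0.004]
ft_force: [1.0, 1.0, 0.2]
grip_width: 0.196
grip_force: 0.0
```

Request:
{"api": "send_rows", "payload": {
  "motion": [
    {"claw": 1, "slide": [0, 0, 0], "delta_rot": [0, 0, -0.12]},
    {"claw": 1, "slide": [0, 0, 0], "delta_rot": [0, 0, -0.12]},
    {"claw": 1, "slide": [0, 0, 0], "delta_rot": [0, 0, -0.12]},
    {"claw": 1, "slide": [0, 0, 0], "delta_rot": [0, 0, -0.12]},
    {"claw": 1, "slide": [0, 0, 0], "delta_rot": [0, 0, -0.12]}
  ]
}}

```text
time: 8.45
position: [0.4291, 0.0877, 0.2805]
tool_rot: [-2.661, -1.664, -0.002]
ft_force: [-0.2, -0.6, 0.3]
grip_width: 0.653
grip_force: 0.0
```

```bash
python3 - <<'E'
from h import *
d=snap('wrist','pics/w1.png'); print(np.round(d['pose'],3).tolist())
show([.429,.092,.25],down(-25.5));
E
```

```text
[[0.899, -0.417, -0.133, 0.466], [-0.437, -0.858, -0.269, 0.162], [-0.002, 0.3, -0.954, 0.422], [0.0, 0.0, 0.0, 1.0]]
8.5 [ 3.6 -1.9 30.6] [-0.002 -0.003 -0.007] q [ 0.24 -0.15 -0.45  1.87 -0.07  1.4  -0.64] F [ 0.5  0.2 -0.2]
```

View pics/w1.png

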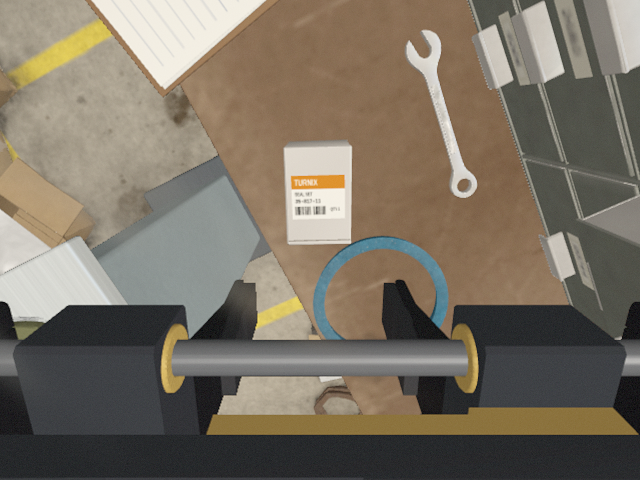

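The wrist view shows the box at u 285–351 and v 147–243, square to the gripper, with its label up. I'll refine its pose from these corners.

```bash
python3 - <<'E'
from h import *
d=dict(np.load('pics/w1.npz')); g=d['color']
m=cv2.inRange(cv2.cvtColor(g,cv2.COLOR_BGR2HSV),(0,0,130),(180,60,255)); m[:, :270]=0;m[:,365:]=0;m[:130]=0;m[260:]=0
c=max(cv2.findContours(m,0,2)[0],key=cv2.contourArea); print(cv2.boundingRect(c),cv2.approxPolyDP(c,3,True).reshape(-1,2).tolist())
b=np.array([onz(d,u,v,.065) for u,v in [(285,147),(351,146),(351,242.5),(288,243)]])
e=np.roll(b,-1,0)-b; print(b.mean(0).round(4),np.linalg.norm(e,axis=1).round(4),np.degrees(np.arctan2(e[:,1],e[:,0])).round(1))
E
```

```text
(283, 140, 69, 105) [[347, 140], [290, 141], [283, 148], [288, 244], [351, 242], [351, 146]]
[0.4313 0.0944 0.065 ] [0.0577 0.0889 0.0592 0.0886] [ -25.1 -114.6  154.6   64.4]
```

```bash
python3 - <<'E'
from h import *
show([.430,.093,.12],down(-25.2));show([.430,.093,.043],down(-25.2))
E
```

```text
8.5 [  4.6  -1.2 160.6] [-0.002 -0.003 -0.012] q [ 0.24 -0.15 -0.45  1.87 -0.07  1.4  -0.64] F [ 0.5  0.2 -0.2]
8.5 [  4.4  -1.  237.6] [-0.002 -0.003 -0.012] q [ 0.24 -0.15 -0.45  1.87 -0.07  1.4  -0.64] F [ 0.5  0.2 -0.2]
```

Request:
{"api": "send_rows", "payload": {
  "motion": [
    {"claw": 1, "slide": [4.5, -1, 40], "delta_rot": [-0.002, -0.003, -0.012]},
    {"claw": 1, "slide": [4.5, -1, 80], "delta_rot": [-0.002, -0.003, -0.012]},
    {"claw": 1, "slide": [4.5, -1, 115], "delta_rot": [-0.002, -0.003, -0.012]},
    {"claw": 1, "slide": [4.5, -1, 125], "delta_rot": [-0.002, -0.003, -0.012]},
    {"claw": 1, "slide": [4.5, -1, 125], "delta_rot": [-0.002, -0.003, -0.012]}
  ]
}}

```text
time: 9.0
position: [0.4292, 0.0931, 0.1548]
tool_rot: [-2.65, -1.685, 0.004]
ft_force: [0.6, 0.6, 0.5]
grip_width: 0.994
grip_force: 0.0
```

```bash
python3 - <<'E'
from h import *
show([.430,.093,.043],down(-25.2)); print(ctrl.get_state()['grip_width'])
E
```

```text
9.0 [  0.4   1.  111.8] [-0.002  0.001  0.001] q [ 0.23 -0.05 -0.48  2.04 -0.02  1.14 -0.69] F [0.6 0.6 0.5]
0.9939363505579365
```

Request:
{"api": "send_rows", "payload": {
  "motion": [
    {"claw": 1, "slide": [0.4, 1, 30], "delta_rot": [0, 0, 0]},
    {"claw": 1, "slide": [0.4, 1, 60], "delta_rot": [0, 0, 0]},
    {"claw": 1, "slide": [0.4, 1, 90], "delta_rot": [0, 0, 0]},
    {"claw": 1, "slide": [0.4, 1, 111], "delta_rot": [0, 0, 0]},
    {"claw": 1, "slide": [0.4, 1, 112], "delta_rot": [0, 0, 0]}
  ]
}}

```text
time: 9.5
position: [0.4308, 0.0931, 0.0432]
tool_rot: [-2.651, -1.685, 0.003]
ft_force: [-0.2, 0.0, -0.8]
grip_width: 1.005
grip_force: 0.0
```

Request:
{"api": "send_rows", "payload": {
  "motion": [
    {"claw": 0.6, "slide": [0, 0, 0], "delta_rot": [0, 0, 0]},
    {"claw": 0.4, "slide": [0, 0, 0], "delta_rot": [0, 0, 0]},
    {"claw": 0.2, "slide": [0, 0, 0], "delta_rot": [0, 0, 0]},
    {"claw": 0, "slide": [0, 0, 0], "delta_rot": [0, 0, 0]},
    {"claw": -0.2, "slide": [0, 0, 0], "delta_rot": [0, 0, 0]}
  ],
  "grip_force": 15
}}

```text
time: 10.0
position: [0.4315, 0.0937, 0.0446]
tool_rot: [2.65, 1.686, 0.001]
ft_force: [-2.3, 0.1, 5.9]
grip_width: 0.699
grip_force: 15.0
```

```bash
python3 - <<'E'
from h import *
show([.430,.093,.043],down(-25.2)); s=ctrl.get_state();print(s['grip_width'],s['grip_force'])
E
```

```text
10.0 [-1.2 -1.1  1.6] [ 0.001 -0.     0.002] q [ 0.2   0.12 -0.5   2.15  0.07  0.89 -0.77] F [-2.3  0.1  5.9]
0.6994353519262304 14.985542521462776
```

Request:
{"api": "send_rows", "payload": {
  "motion": [
    {"claw": -0.2, "slide": [0, 0, -5], "delta_rot": [0, 0, 0]},
    {"claw": -0.2, "slide": [0, 0, -15], "delta_rot": [0, 0, 0]},
    {"claw": -0.2, "slide": [0, 0, -30], "delta_rot": [0, 0, 0]},
    {"claw": -0.2, "slide": [0, 0, -35], "delta_rot": [0, 0, 0]},
    {"claw": -0.2, "slide": [0, 0, -35], "delta_rot": [0, 0, 0]}
  ]
}}

```text
time: 10.5
position: [0.4317, 0.0935, 0.0796]
tool_rot: [2.649, 1.685, 0.003]
ft_force: [0.1, 0.3, -2.3]
grip_width: 0.704
grip_force: 15.0
```

```bash
python3 - <<'E'
from h import *
d=snap('scene','pics/s3.png'); w=snap('wrist','pics/w3.png')
out=np.hstack([cv2.resize(d['color'][110:310,120:320],(400,400)),cv2.resize(w['color'][100:420,160:480],(400,400))])
cv2.imwrite('pics/lift.png',out)
show([.430,.093,.21],down(-25.2)); s=ctrl.get_state();print(s['grip_width'],s['grip_force'],s['torque'])
E
```

```text
10.6 [  -0.6   -0.6 -131.5] [0.    0.    0.002] q [ 0.21  0.06 -0.5   2.12  0.04  0.97 -0.74] F [ 0.   0.3 -2.1]
0.7046586191154832 14.981259541818872 [-0.12381669  0.11575344 -0.0059716 ]
```

View pics/lift.png

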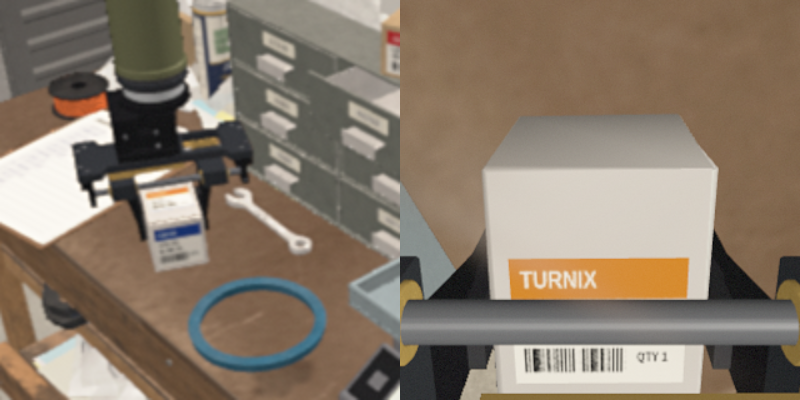

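The box is held upright with its label facing the camera. Now I'll lift it and carry it over.

Request:
{"api": "send_rows", "payload": {
  "motion": [
    {"claw": -0.2, "slide": [0, 0, -30], "delta_rot": [0, 0, 0]},
    {"claw": -0.2, "slide": [0, 0, -70], "delta_rot": [0, 0, 0]},
    {"claw": -0.2, "slide": [0, 0, -110], "delta_rot": [0, 0, 0]},
    {"claw": -0.2, "slide": [0, 0, -150], "delta_rot": [0, 0, 0]},
    {"claw": -0.2, "slide": [0, 0, -170], "delta_rot": [0, 0, 0]}
  ],
  "grip_force": 20
}}

```text
time: 11.1
position: [0.432, 0.0938, 0.2516]
tool_rot: [2.649, 1.685, 0.005]
ft_force: [0.7, -0.1, -1.9]
grip_width: 0.711
grip_force: 20.0
```

```bash
python3 - <<'E'
from h import *
show([.465,-.04,.25],down(-50)); show([.47,-.2,.25],down(-80)); 
E
```

```text
11.1 [-107.2   86.6    1.7] [ 0.003 -0.002  0.435] q [ 0.24 -0.13 -0.47  1.91 -0.06  1.34 -0.65] F [ 0.7 -0.1 -1.9]
11.1 [-250.1  158.9    1.8] [ 0.003 -0.003  0.959] q [ 0.24 -0.13 -0.47  1.91 -0.06  1.34 -0.65] F [ 0.7 -0.1 -1.9]
```

Request:
{"api": "send_rows", "payload": {
  "motion": [
    {"claw": -0.2, "slide": [-20, 17, 0], "delta_rot": [0, 0, 0.08]},
    {"claw": -0.2, "slide": [-43, 35, 0], "delta_rot": [0, 0, 0.17]},
    {"claw": -0.2, "slide": [-65, 53, 0], "delta_rot": [0, 0, 0.26]},
    {"claw": -0.2, "slide": [-87, 70, 0], "delta_rot": [0, 0, 0.35]},
    {"claw": -0.2, "slide": [-107, 86, 1], "delta_rot": [0, 0, 0.435]}
  ]
}}

```text
time: 11.6
position: [0.463, -0.0421, 0.2462]
tool_rot: [-2.955, -1.066, 0.004]
ft_force: [0.3, -0.1, -2.0]
grip_width: 0.707
grip_force: 20.0
```

```bash
python3 - <<'E'
from h import *
show([.47,-.2,.25],down(-75)); 
E
```

```text
11.6 [-95.4 126.   -3.8] [-0.001  0.002  0.431] q [ 0.39 -0.06 -0.34  1.87 -0.02  1.33 -0.82] F [ 0.3 -0.1 -2. ]
```

Request:
{"api": "send_rows", "payload": {
  "motion": [
    {"claw": -0.2, "slide": [-19, 25, 0], "delta_rot": [0, 0, 0.09]},
    {"claw": -0.2, "slide": [-38, 50, 0], "delta_rot": [0, 0, 0.17]},
    {"claw": -0.2, "slide": [-57, 76, 0], "delta_rot": [0, 0, 0.26]},
    {"claw": -0.2, "slide": [-76, 101, -2], "delta_rot": [0, 0, 0.35]},
    {"claw": -0.2, "slide": [-95, 126, -4], "delta_rot": [0, 0, 0.43]}
  ]
}}

```text
time: 12.1
position: [0.4708, -0.1994, 0.2501]
tool_rot: [-3.114, -0.412, 0.004]
ft_force: [-0.0, -0.1, -1.6]
grip_width: 0.702
grip_force: 20.0
```

```bash
python3 - <<'E'
from h import *
show([.49,-.33,.25],down(-91.65)); show([.505,-.42,.25],down(-91.65)); 
E
```

```text
12.1 [-15.4 131.1   0. ] [-0.001  0.002  0.292] q [ 0.53  0.03 -0.19  1.77  0.01  1.34 -0.96] F [-0.  -0.1 -1.6]
12.1 [-24.3 221.9  -0. ] [-0.001  0.002  0.292] q [ 0.53  0.03 -0.19  1.77  0.01  1.34 -0.96] F [-0.  -0.1 -1.6]
```

Request:
{"api": "send_rows", "payload": {
  "motion": [
    {"claw": -0.2, "slide": [-5, 35, 0], "delta_rot": [0, 0, 0.06]},
    {"claw": -0.2, "slide": [-10, 80, 0], "delta_rot": [0, 0, 0.13]},
    {"claw": -0.2, "slide": [-15, 125, 0], "delta_rot": [0, 0, 0.19]},
    {"claw": -0.2, "slide": [-20, 170, 0], "delta_rot": [0, 0, 0.25]},
    {"claw": -0.2, "slide": [-24, 205, 0], "delta_rot": [0, 0, 0.292]}
  ]
}}

```text
time: 12.6
position: [0.5017, -0.4056, 0.2501]
tool_rot: [3.14, -0.047, -0.004]
ft_force: [-0.2, 0.7, -2.1]
grip_width: 0.704
grip_force: 20.0
```

```bash
python3 - <<'E'
from h import *
show([.505,-.42,.25],down(-91.65)); show([.505,-.42,.17],down(-91.65)); 
E
```

```text
12.6 [ 3.8 14.3  0.1] [ 0.001  0.002 -0.001] q [ 0.67  0.31 -0.04  1.46  0.01  1.38 -0.97] F [-0.2  0.7 -2.1]
12.6 [ 3.9 14.3 80.1] [ 0.001  0.002 -0.001] q [ 0.67  0.31 -0.04  1.46  0.01  1.38 -0.97] F [-0.2  0.7 -2.1]
```

Request:
{"api": "send_rows", "payload": {
  "motion": [
    {"claw": -0.2, "slide": [2, 8, 5], "delta_rot": [0, 0, 0]},
    {"claw": -0.2, "slide": [4, 14, 20], "delta_rot": [0, 0, 0]},
    {"claw": -0.2, "slide": [4, 14, 40], "delta_rot": [0, 0, 0]},
    {"claw": -0.2, "slide": [4, 14, 60], "delta_rot": [0, 0, 0]},
    {"claw": -0.2, "slide": [4, 14, 65], "delta_rot": [0, 0, 0]}
  ]
}}

```text
time: 13.1
position: [0.5054, -0.4129, 0.1824]
tool_rot: [-3.137, 0.034, 0.008]
ft_force: [-0.3, 0.9, -1.6]
grip_width: 0.705
grip_force: 20.0
```

```bash
python3 - <<'E'
from h import *
d=snap('scene','pics/s4.png'); w=snap('wrist','pics/w4.png')
out=np.hstack([cv2.resize(d['color'][160:360,300:500],(400,400)),cv2.resize(w['color'][:,80:560],(400,400))])
cv2.imwrite('pics/pre.png',out)
show([.505,-.42,.1465],down(-91.65))
E
```

```text
13.2 [-1.   6.1 38.4] [-0.002  0.002  0.006] q [ 0.68  0.36 -0.04  1.52  0.01  1.27 -0.96] F [-0.9  0.5 -2.4]
```

View pics/pre.png

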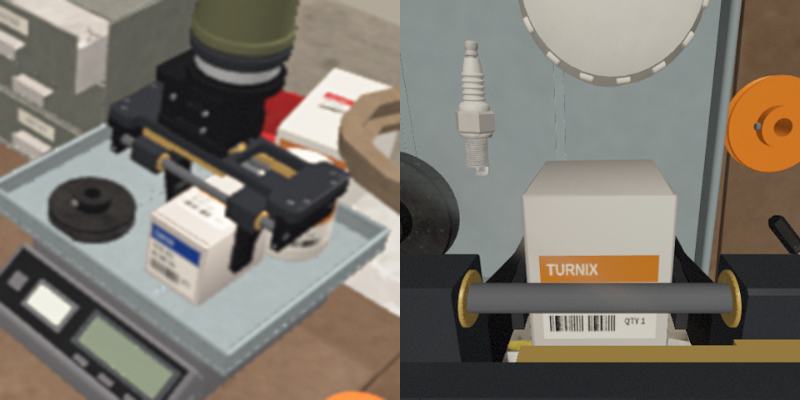

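Both views show the box above the free quarter. It is clear of the pulley, the plug and the filter, and square to the tray. I'll check where it sits in the grip.

```bash
python3 - <<'E'
from h import *
w=np.load('pics/w4.npz'); z=ctrl.get_state()['position'][2]-.0446+.065
for u,v in [(525,195),(673,195)]: print(onz(w,80+(u-400)*1.2,v*1.2,z).round(4))
print(ctrl.get_state()['position'])
E
```

```text
[ 0.552  -0.3864  0.2054]
[ 0.5508 -0.4415  0.2054]
[ 0.50622551 -0.41400661  0.18495771]
```

Request:
{"api": "send_rows", "payload": {
  "motion": [
    {"claw": -0.2, "slide": [2, 5, 3], "delta_rot": [-0.002, 0.002, 0.006]},
    {"claw": -0.2, "slide": [2, 5, 13], "delta_rot": [-0.002, 0.002, 0.006]},
    {"claw": -0.2, "slide": [2, 5, 23], "delta_rot": [-0.002, 0.002, 0.006]},
    {"claw": -0.2, "slide": [2, 5, 32], "delta_rot": [-0.002, 0.002, 0.006]},
    {"claw": -0.2, "slide": [2, 5, 34], "delta_rot": [-0.002, 0.002, 0.006]}
  ]
}}

```text
time: 13.7
position: [0.5077, -0.4199, 0.1509]
tool_rot: [3.141, -0.046, -0.0]
ft_force: [-0.7, -0.8, -2.7]
grip_width: 0.7
grip_force: 20.0
```

Request:
{"api": "send_rows", "payload": {
  "motion": [
    {"claw": -0.2, "slide": [0, 0, 0], "delta_rot": [0, 0, 0]},
    {"claw": -0.2, "slide": [0, 0, 0.5], "delta_rot": [0, 0, 0]},
    {"claw": -0.2, "slide": [0, 0, 1], "delta_rot": [0, 0, 0]},
    {"claw": -0.2, "slide": [0, 0, 1], "delta_rot": [0, 0, 0]}
  ]
}}

```text
time: 14.1
position: [0.5087, -0.4208, 0.1522]
tool_rot: [3.138, -0.047, 0.004]
ft_force: [0.1, -0.3, -2.1]
grip_width: 0.702
grip_force: 20.0
```

Request:
{"api": "send_rows", "payload": {
  "motion": [
    {"claw": -0.2, "slide": [0, 0, 0.5], "delta_rot": [0, 0, 0]},
    {"claw": -0.2, "slide": [0, 0, 1], "delta_rot": [0, 0, 0]},
    {"claw": -0.2, "slide": [0, 0, 1], "delta_rot": [0, 0, 0]}
  ]
}}

```text
time: 14.4
position: [0.5086, -0.4206, 0.1508]
tool_rot: [3.139, -0.047, 0.003]
ft_force: [0.5, -1.2, -2.4]
grip_width: 0.706
grip_force: 20.0
```

Request:
{"api": "send_rows", "payload": {
  "motion": [
    {"claw": -0.2, "slide": [0, 0, 0.7], "delta_rot": [0, 0, 0]},
    {"claw": -0.2, "slide": [0, 0, 1.4], "delta_rot": [0, 0, 0]},
    {"claw": -0.2, "slide": [0, 0, 2], "delta_rot": [0, 0, 0]},
    {"claw": -0.2, "slide": [0, 0, 2], "delta_rot": [0, 0, 0]}
  ]
}}

```text
time: 14.8
position: [0.5085, -0.4206, 0.1487]
tool_rot: [3.139, -0.047, 0.003]
ft_force: [0.8, 0.3, -2.7]
grip_width: 0.706
grip_force: 20.0
```

Request:
{"api": "send_rows", "payload": {
  "motion": [
    {"claw": -0.2, "slide": [0, 0, 0.5], "delta_rot": [0, 0, 0]},
    {"claw": -0.2, "slide": [0, 0, 1], "delta_rot": [0, 0, 0]},
    {"claw": -0.2, "slide": [0, 0, 1], "delta_rot": [0, 0, 0]}
  ]
}}

```text
time: 15.1
position: [0.5086, -0.4206, 0.1478]
tool_rot: [3.139, -0.047, 0.003]
ft_force: [-0.5, -0.2, -1.5]
grip_width: 0.7
grip_force: 20.0
```

Request:
{"api": "send_rows", "payload": {
  "motion": [
    {"claw": -0.2, "slide": [0, 0, 0.3], "delta_rot": [0, 0, 0]},
    {"claw": -0.2, "slide": [0, 0, 0.6], "delta_rot": [0, 0, 0]},
    {"claw": -0.2, "slide": [0, 0, 0.6], "delta_rot": [0, 0, 0]}
  ]
}}

```text
time: 15.4
position: [0.5086, -0.4206, 0.1472]
tool_rot: [3.139, -0.047, 0.003]
ft_force: [-0.2, -0.1, -2.2]
grip_width: 0.704
grip_force: 20.0
```

Request:
{"api": "send_rows", "payload": {
  "motion": [
    {"claw": -0.2, "slide": [0, 0, 0.3], "delta_rot": [0, 0, 0]},
    {"claw": -0.2, "slide": [0, 0, 0.5], "delta_rot": [0, 0, 0]},
    {"claw": -0.2, "slide": [0, 0, 0.5], "delta_rot": [0, 0, 0]}
  ]
}}

```text
time: 15.7
position: [0.5086, -0.4207, 0.1469]
tool_rot: [3.139, -0.047, 0.004]
ft_force: [0.8, 0.0, -0.2]
grip_width: 0.702
grip_force: 20.0
```

Request:
{"api": "send_rows", "payload": {
  "motion": [
    {"claw": -0.2, "slide": [0, 0, 0.2], "delta_rot": [0, 0, 0]},
    {"claw": -0.2, "slide": [0, 0, 0.2], "delta_rot": [0, 0, 0]}
  ]
}}

```text
time: 15.9
position: [0.5086, -0.4207, 0.1468]
tool_rot: [3.139, -0.047, 0.004]
ft_force: [-0.4, -0.0, 0.1]
grip_width: 0.705
grip_force: 20.0
```

Request:
{"api": "send_rows", "payload": {
  "motion": [
    {"claw": 0.45, "slide": [0, 0, 0], "delta_rot": [0, 0, 0]},
    {"claw": 0.55, "slide": [0, 0, 0], "delta_rot": [0, 0, 0]},
    {"claw": 0.65, "slide": [0, 0, 0], "delta_rot": [0, 0, 0]},
    {"claw": 0.65, "slide": [0, 0, 0], "delta_rot": [0, 0, 0]},
    {"claw": 0.65, "slide": [0, 0, 0], "delta_rot": [0, 0, 0]}
  ],
  "grip_force": 5
}}

```text
time: 16.4
position: [0.5086, -0.4207, 0.1466]
tool_rot: [3.139, -0.047, 0.004]
ft_force: [0.1, 0.0, 1.1]
grip_width: 0.817
grip_force: 0.0
```

Request:
{"api": "send_rows", "payload": {
  "motion": [
    {"claw": 0.65, "slide": [0, 0, -5], "delta_rot": [0, 0, 0]},
    {"claw": 0.65, "slide": [0, 0, -20], "delta_rot": [0, 0, 0]},
    {"claw": 0.65, "slide": [0, 0, -45], "delta_rot": [0, 0, 0]},
    {"claw": 0.65, "slide": [0, 0, -80], "delta_rot": [0, 0, 0]},
    {"claw": 0.65, "slide": [0, 0, -120], "delta_rot": [0, 0, 0]}
  ]
}}

```text
time: 16.9
position: [0.5079, -0.4201, 0.2683]
tool_rot: [3.139, -0.047, 0.003]
ft_force: [1.3, 0.2, -0.3]
grip_width: 0.824
grip_force: 0.0
```

Request:
{"api": "send_rows", "payload": {
  "motion": [
    {"claw": 0.65, "slide": [-15, -40, -10], "delta_rot": [0, 0, 0]},
    {"claw": 0.65, "slide": [-30, -85, -10], "delta_rot": [0, 0, 0]},
    {"claw": 0.65, "slide": [-40, -130, -10], "delta_rot": [0, 0, 0]},
    {"claw": 0.65, "slide": [-40, -175, -10], "delta_rot": [0, 0, 0]},
    {"claw": 0.65, "slide": [-40, -220, -10], "delta_rot": [0, 0, 0]}
  ]
}}

```text
time: 17.4
position: [0.4746, -0.1977, 0.2779]
tool_rot: [3.138, -0.048, 0.007]
ft_force: [1.2, 0.5, 0.3]
grip_width: 0.823
grip_force: 0.0
```

```bash
python3 - <<'E'
from h import *
d=snap('scene','pics/s5.png'); w=snap('top','pics/t5.png')
a=cv2.imread('pics/top0.png')[155:305,300:460]
out=np.vstack([np.hstack([cv2.resize(d['color'][180:360,300:500],(400,300)),cv2.resize(w['color'][155:305,300:460],(400,300))]),np.hstack([cv2.resize(a,(400,300)),cv2.resize(cv2.absdiff(a,w['color'][155:305,300:460])*3,(400,300))])])
cv2.imwrite('pics/end.png',out); print(ctrl.get_state()['ft_force'])
E
```

```text
[ 0.5894054  -1.18510885  0.33374062]
```

View pics/end.png

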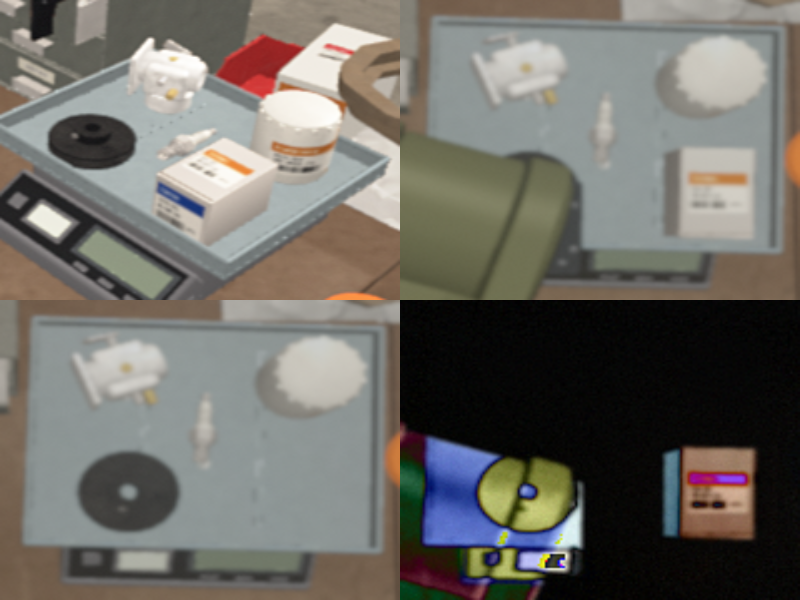

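The box stands flat and upright in the free quarter. The difference image shows the carburettor, filter and plug unmoved; the pulley is hidden from the top camera, but the scene view shows it in place. Handing in.

```bash
python3 -c "
from bench import ctrl
print(ctrl.close_job())"
```

```text
the job is handed in; nothing more can be done
None
```

I pressed the tare key once to its stop (about 18 N) with the box still off the scale, then set the box upright in the tray's free quarter; the other parts look unmoved in the final pictures, and the job was handed in at about 17.5 s.

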